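# Dock the long instrument cassette past the post

## Robot

A 6-joint arm with a two-finger parallel gripper is mounted at the origin on the work surface. World frame = base frame: x ahead of the robot, y to its left, z up, the work surface at z = 0. Lengths are in mm, angles in rad, forces in N, time in s.
With the tool pointing down it reaches from about 300 to 775 mm from the base axis. Payload 14.6 kg.
Tool frame: the origin (TCP) lies between the finger pads; the fingertips stand 19 mm ahead of it and the grasp point (between the pads) is the TCP; z points along the fingers, y is the line along which they close (so a half turn about z gives the same grasp; the last joint's range is limited). The gripper opens to 94 mm and grips with 3 to 60 N. Pads are 16 mm wide; open, the fingers measure 119 mm over their backs; the gripper's body (75 mm by 177 mm) begins 78 mm behind the grasp point.
Start: joints at [-1.415, 0.3, 1.521, -0, 1.321, -0.067], TCP at [121.522, -536.397, 224.446] pointing down, gripper open.
Joint ranges: [-3.03, 3.03], [-0.79, 2.21], [0.23, 2.52], [-1.04, 4.18], [0, 3.07], [-2.55, 2.55]. Speed limits (rad/s): [2.22, 2.22, 2.57, 3.14, 3.14, 3.14].

## Interface

Orientations are given as [roll, pitch, yaw] about the fixed x, y, z axes, in that order (R = Rz(yaw) Ry(pitch) Rx(roll)).
In Python, from cell import monitor, imaging, job, find_in, trace gives the robot as it stands. The module is installed in compiled form; this text tells all that it offers.
- The arm moves only by the tool arm_command, never from a script. Its argument "steps" is a list of rows, each a list of 5 numbers: the opening, from 0 (shut) to 1 (fully open), then the shift along the tool's x, y, z in mm, then the turn about the tool's z in degrees. In form: [[gripper, dx, dy, dz, turn], ...]. A call has 1 to 20 rows; each row is the pose to reach, as a shift and turn from the pose commanded when the call began, along the tool's axes at that moment; what a row does not reach only later rows make up. A row lasts 1/8 s, in which the tool goes at most 62.5 mm and 10.7 degrees, less where a joint would pass 70% of its speed; a pose out of reach is approached as far as the arm can. A call with a gripper value outside its range is refused whole. The fingers move at their own pace and stop on an object; "force" is the grip in N (left out, the last holds). Time passes only in rows, so rows that repeat a pose let the fingers close. It gives the time, the measured TCP pose, the force, the opening and the grip force at its end, in the units of the state.
- monitor.read_state(): the state, without advancing time (a new reading comes with each control period).
- imaging.camera(name): name is "side" or "top"; returns a dict with "img" (400x640x3 uint8, red, green, blue), "mtx" (3x3 intrinsics, pixels), "view" (4x4, takes a point from world to camera coordinates). Camera axes: x right, y down, z forward; pixel columns grow to the right and rows downward; lengths in mm; the calibration is good to about 2 mm. A picture is of the moment at which its call begins. There is no depth.
- job.sign_off(): hands the job in; it is judged then, once.
Trained networks look in a picture, given as the dict that the camera call returned (one of the last four; its "shot" number tells which), for a name from the list of things; names that differ only in an ending like _2 or _b are one class to them, and where a whole thing is asked for, a point or a joint stands for the part that bears it (a point fixed in the world has none). Each returns a list of dicts, best first, with "p" (0 to 1); they miss things now and then, are a little off and sometimes report something else, mostly with a low value. They report only what shows in the picture. A call takes as long as a camera call. They do not tell look-alikes from the thing itself.
- find_in(picture, target): "rect" ([centre column, centre row, width, height] in pixels, round what is visible of it).
- trace(picture, target): "region" (400x640 bool, what is visible of it) and "rect" ([centre column, centre row, width, height] in pixels, round what is visible of it).
The state is a dict: "clock": time; "joints": joint angles; "qd": joint speeds; "effort": joint torques, N m; "eef_pos": TCP position; "eef_rot": TCP orientation; "wrist_force": force on the tool from outside, world axes, zero at the start; "moment": the same for the moment, N m; "finger_gap": finger opening in mm; "finger_force": force on a finger pad.
Only numpy, scipy, OpenCV 4.12 (cv2) and the standard library are available. Lean on these libraries where they do the work, as an engineer would, in place of code of your own. Each camera call takes 0.05 s, during which the arm holds its last target. There are 200 camera calls.

## Task

Slide the long blue instrument cassette along the bench, angling it past the short orange post, into the open-fronted metal dock so that it ends fully inside and lying flush along the dock's back wall. Do it only by gently pushing with the fingertips, one end and then the other: do not squeeze it, pinch it or lift it off the bench. Leave everything else on the bench where it is.

Things in the scene. Friction and masses are not known exactly. Their poses are not given: they have to be found in the camera images.
- cassette: Closed instrument cassette: rigid blue bar, steel strip with a row of black dots along its top, two steel latch bands. 220 long (own x), 36 wide (own y), 34 high, 0.2 to 0.4 kg, loose, flat on the bench between robot and dock, roughly parallel to the dock. Origin at the centre of its underside. Both ends are alike.
- cassette_center (a point): Centre of the cassette, half-way up (17 above the bench).
- cassette_end_a (a point): Middle of the cassette's end face at its own +x, 110 from the centre, half-way up.
- cassette_end_b (a point): Middle of the cassette's end face at its own -x, 110 from the centre, half-way up.
- dock: Fixed aluminium bay, open towards the robot; its floor is the bench (flat grey liner). Origin: middle of the back wall's inner face, at bench height; own x points away from the robot through the back wall, own y along the bay. Inside: y -145 to 145, x -80 (mouth) to 0. Walls 6 thick; end walls 30 high, back wall 45. Cassette flush on the back wall: its centre line at x = -18.
- post: Short fixed orange post, steel top, 40 in diameter, 70 high, flat dark base ring. Origin on its axis at bench height. It stands just outside the dock's mouth, at dock x = -105 and dock y = +85 in some starts, -85 in others. The mouth left beside it is 210 wide, less than the cassette's length, so one end must go in behind the post first.
- socket_cap: Flat grey disc, 56 across and 2 high, covering the other, empty post socket in the bench; flush, nothing touches it and things slide over it. Origin at its centre.
- cup: Loose white paper-coloured cup, 72 across at the rim, 82 high, behind the dock; leave alone. Origin at the centre of its foot.
- jaw_model: Loose red teaching jaw with white teeth, 52 x 56 x 28 high, on the left; leave alone. Origin at the centre of its underside.
- blower: Loose black rubber air blower standing upright, 54 across, 85 high, on the left; leave alone. Origin at the centre of its underside.
- handpiece_stand: Loose black stand with a white handpiece on it, 171 x 60 x 43 high, on the right; leave alone. Origin at the centre of the stand's underside.
- solution_bottle: Loose green glass bottle, 40 across, 85 high, on the left; leave alone. Origin at the centre of its underside.
- clear_jar: Loose clear jar with white lid, 64 across, 75 high, behind the dock; leave alone. Origin at the centre of its underside.
- clamp_box: Loose open green box, 80 x 60 x 28 high, on the right; leave alone. Origin at the centre of its underside.
There are look-alikes about, which are no part of the job. What is meant by the cassette is not brown, and is the larger of those in its own colour.

How it is judged:
By the outcome, as a careful person would: the job done as asked, in the order asked, and still so for the second after the job is handed in, with the robot touching nothing.
It also fails if it takes over 72 s, if anything falls off the work surface, if the arm or the gripper's body presses on something with over 40 N, if the wrist force passes 120 N, or if a joint passes its speed limit or range.

## Working session

There is one attempt and no reset: what is moved stays moved. The work goes in short steps, Python scripts to look and compute and a tool call to move; the robot and the scene stay as the last step left them, time stands still between calls to the robot, and variables do not carry over. Pictures are saved under pics/ and viewed, at most 10 in all, crops included, and the job is handed in when it is done.

Besides the shell and the picture viewer there is one more tool, called as name(argument=value, ...) on one line, values as JSON. arm_command: Moves the arm, as the interface text tells. Its arguments: {"type":"object","properties":{"steps":{"type":"array","items":{"type":"array","items":{"type":"number"}}},"force":{"type":"number"}},"required":["steps"]}

```bash
mkdir -p pics; cat > h.py <<'E'
import numpy as np, cv2
from cell import monitor, imaging, job, find_in, trace
def save(n,im): cv2.imwrite('pics/'+n,cv2.cvtColor(im,cv2.COLOR_RGB2BGR))
def unproj(p,uv,z):
    K,V=p["mtx"],np.array(p["view"]); uv=np.atleast_2d(np.array(uv,float))
    d=np.c_[uv,np.ones(len(uv))]@np.linalg.inv(K).T@V[:3,:3]
    c=-V[:3,:3].T@V[:3,3]
    return c+d*((z-c[2])/d[:,2])[:,None]
def proj(p,X):
    V=np.array(p["view"]);X=np.atleast_2d(X);c=X@V[:3,:3].T+V[:3,3];q=c@np.array(p["mtx"]).T
    return q[:,:2]/q[:,2:]
E
python3 - <<'E'
from h import *
t=imaging.camera("top"); s=imaging.camera("side")
save('t0.png',t["img"]);save('s0.png',s["img"])
for n in ["cassette","dock","post","socket_cap"]:
    for d in find_in(t,n): print(n,round(d["p"],2),np.round(d["rect"]),np.round(unproj(t,d["rect"][:2],34 if n=="cassette" else 0)))
print(monitor.read_state())
print(np.round(t["view"]),t["mtx"])
E
```

```text
cassette 0.82 [372. 251.  47.  28.] [[ 369. -143.   34.]]
cassette 0.81 [297. 207.  81.  37.] [[495.  56.  34.]]
cassette 0.57 [439. 326.  85.  38.] [[ 166. -316.   34.]]
dock 0.8 [302. 154. 111.  39.] [[648.  40.   0.]]
socket_cap 0.79 [278. 182.  18.  20.] [[569. 111.   0.]]
socket_cap 0.46 [271.  96.  29.  35.] [[817. 126.   0.]]
{'clock': 0.3, 'joints': array([-1.41461280e+00,  3.00061017e-01,  1.52116616e+00, -2.29197459e-06,
        1.32066488e+00, -6.65589666e-02]), 'qd': array([-5.46825922e-04, -9.30363214e-04, -3.33332804e-03, -1.08887332e-03,
       -2.30350623e-04,  8.36966639e-05]), 'effort': array([-1.00835856e-03, -5.31163323e+01, -3.52479887e+01,  7.07750581e-02,
        2.25432595e-02, -5.30382897e-05]), 'eef_pos': array([ 121.50600965, -536.34183723,  224.28687157]), 'eef_rot': array([-3.14129376e+00, -1.76979056e-05,  2.22743058e-01]), 'wrist_force': array([-0.80033255, -0.27792251, -0.73710869]), 'moment': array([ 0.00070214, -0.01427707,  0.04534707]), 'finger_force': 0.0, 'finger_gap': 94.28224510884378}
[[-0.000e+00 -1.000e+00  0.000e+00  0.000e+00]
 [-1.000e+00  0.000e+00 -0.000e+00  5.050e+02]
 [ 0.000e+00 -0.000e+00 -1.000e+00  1.101e+03]
 [ 0.000e+00  0.000e+00  0.000e+00  1.000e+00]] [[403.411984     0.         322.73816733]
 [  0.         403.411984   202.87936948]
 [  0.           0.           1.        ]]
```

View pics/t0.png

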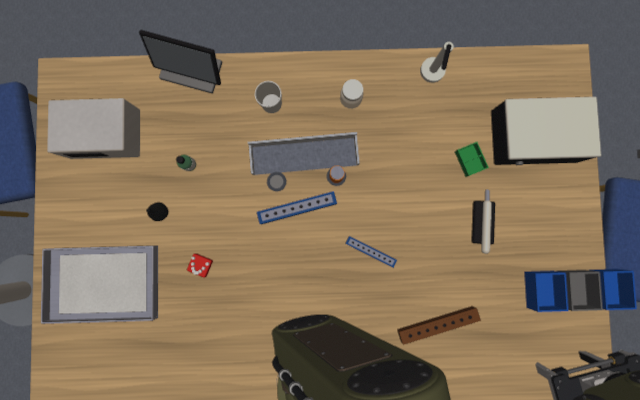

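View pics/s0.png

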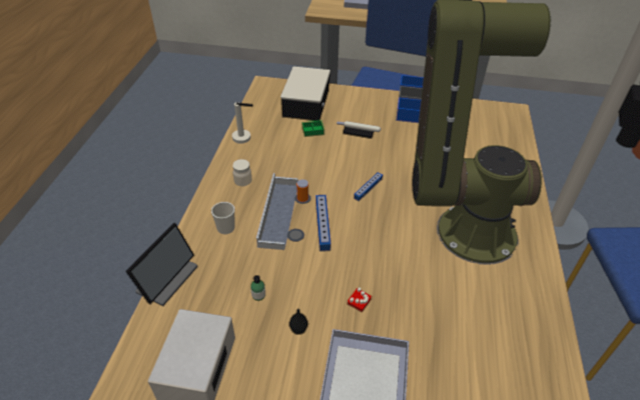

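Candidates for the cassette in the top view are the large blue bar (297,207), a small blue bar (372,251) and a brown bar (439,326). By the description it is the large blue one at (297,207). The post is at (337,175), on the right, and the cap is at (278,182).

```bash
cat >> h.py <<'E'
def cass(p,near=None):
    best=None
    for d in trace(p,"cassette"):
        m=d["region"].astype(np.uint8); 
        if m.sum()<300: continue
        ys,xs=np.nonzero(m)
        uv=np.c_[xs,ys]; w=unproj(p,uv,34.)[:,:2]
        r=cv2.minAreaRect(w.astype(np.float32))
        b=cv2.boxPoints(r); e=[b[1]-b[0],b[2]-b[1]]; e=max(e,key=np.linalg.norm)
        a=np.arctan2(e[1],e[0])%np.pi
        hsv=cv2.cvtColor(p["img"],cv2.COLOR_RGB2HSV)[ys,xs]
        yield d["p"],np.round(r[0],1),np.round(r[1],1),round(np.degrees(a),1),np.median(hsv[:,0])
E
python3 - <<'E'
from h import *
t=imaging.camera("top")
for c in cass(t): print(c)
for n in ["dock","post"]:
  for d in trace(t,n)[:2]:
    ys,xs=np.nonzero(d["region"]); w=unproj(t,np.c_[xs,ys],0)[:,:2]
    r=cv2.minAreaRect(w.astype(np.float32)); print(n,d["p"],d["rect"],r)
s=imaging.camera("side")
for d in find_in(s,"post"): 
  print('post side',d)
  c=d["rect"]; print(unproj(s,[[c[0],c[1]-c[3]/2+3]],70), unproj(s,[[c[0],c[1]+c[3]/2]],0))
c=t["img"][125:225,240:380]; save('c.png',cv2.resize(c,None,fx=5.7,fy=5.7,interpolation=cv2.INTER_CUBIC))
E
```

```text
(0.73, array([494.2,  57.9]), array([ 39.9, 220.5]), np.float32(103.0), np.float64(114.0))
(0.72, array([ 370.1, -140. ]), array([145. ,  24.3]), np.float32(61.8), np.float64(114.0))
(0.57, array([ 169.4, -313.3]), array([ 45. , 220.6]), np.float32(104.9), np.float64(12.0))
dock 0.97 [302.3, 155.9, 111.4, 41.1] ((651.5133056640625, 37.57997131347656), (100.90633392333984, 314.7662353515625), 3.2135684490203857)
post 0.69 [336.5, 176.8, 18.3, 20.8] ((584.5322875976562, -54.046783447265625), (51.03071594238281, 57.106407165527344), 88.31964111328125)
post side {'rect': [302.4, 193.1, 18.5, 22.9], 'p': 0.73}
[[579.31553038 -45.14688924  70.        ]] [[575.60710216 -22.91347155   0.        ]]
```

View pics/c.png

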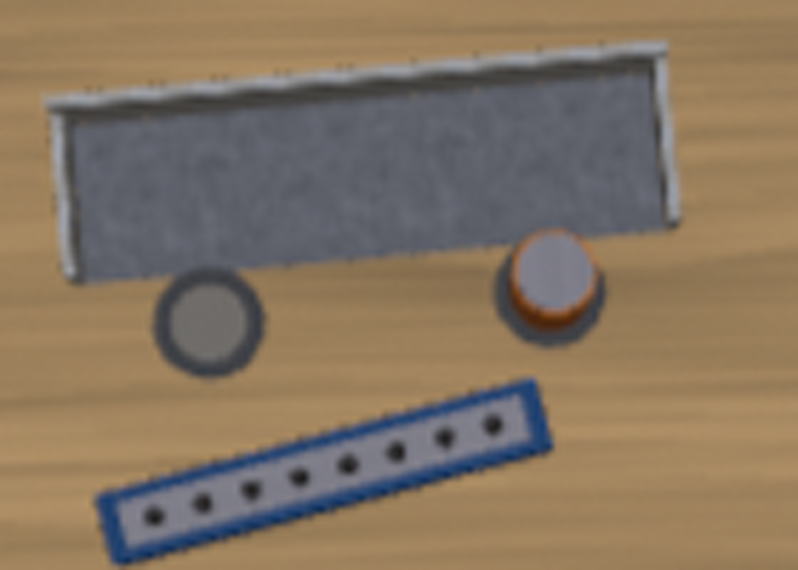

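The crop confirms the choice: a large blue bar with a steel strip and dots, its right end in front of the post. By my geometry the dock origin is about (675,53), yaw 5.1°. The post is at the dock's right (−85).

The plan has four pushes:
1. Push the right end face to shift the cassette about 60 mm left.
2. Push and rotate the long face to about 30° with both open fingertips.
3. Push the left end face along the cassette's own axis to get the right end behind the post.
4. Swing the left end in.

First I go above the approach point and descend outside the right end.

arm_command(steps=[[0.05,40,-28,10,-8],[0.05,80,-56,20,-16],[0.05,120,-84,30,-24],[0.05,160,-112,40,-32],[0.05,200,-140,50,-40],[0.05,240,-168,60,-48],[0.05,280,-196,60,-56],[0.05,320,-224,60,-64],[0.05,360,-252,60,-72],[0.05,400,-280,60,-80],[0.05,450,-320,60,-90],[0.05,495,-352,60,-90],[0.05,495,-352,60,-90],[0.05,495,-352,60,-90],[0.05,495,-352,60,-90]])

```text
clock: 2.48
eef_pos: [526.0, -84.6, 164.6]
eef_rot: [3.142, 0.0, 1.792]
wrist_force: [0.4, 0.7, -0.6]
finger_gap: 4.8
finger_force: 0.0
```

```bash
cat >> h.py <<'E'
O=np.array([675.,53.]);T=np.radians(5.1);R=np.array([[np.cos(T),-np.sin(T)],[np.sin(T),np.cos(T)]])
def w2d(p): return (np.array(p)-O)@R
def d2w(p): return O+R@np.array(p,float)
def cblue(p):
    "blue mask cassette: centre world, tilt theta in dock frame"
    h=cv2.cvtColor(p["img"],cv2.COLOR_RGB2HSV); m=((abs(h[...,0].astype(int)-110)<10)&(h[...,1]>120)&(h[...,2]>60)).astype(np.uint8)
    m[:120]=0;m[260:]=0;m[:,:220]=0;m[:,400:]=0; m[225:,345:]=0
    ys,xs=np.nonzero(m); w=unproj(p,np.c_[xs,ys],30.)[:,:2]; r=cv2.minAreaRect(w.astype(np.float32))
    b=cv2.boxPoints(r); e=max([b[1]-b[0],b[2]-b[1]],key=np.linalg.norm); a=np.degrees(np.arctan2(e[1],e[0]))%180
    return np.array(r[0]),a,r[1]
def report():
    p=imaging.camera("top"); c,a,sz=cblue(p); s=monitor.read_state()
    print("cass world",np.round(c,1),"ang",round(float(a),1),"size",np.round(sz,0),"dock",np.round(w2d(c),1),"theta",round(float(a)-95.1,1))
    for x in cass(p): 
        if abs(x[1][0]-c[0])<60 and abs(x[1][1]-c[1])<60: print("net",x, np.round(w2d(x[1]),1))
    print("tcp",np.round(s["eef_pos"],1),"yaw",round(np.degrees(s["eef_rot"][2]),1),"F",np.round(s["wrist_force"],1),"t",s["clock"],"gap",round(s["finger_gap"],1))
    return p,c,a,s
def delta(s,xy,z,yaw):
    y0=s["eef_rot"][2]; d=np.array(xy)-s["eef_pos"][:2]; c,q=np.cos(y0),np.sin(y0)
    print("dx,dy,dz,turn",np.round([d@[c,q],d@[q,-c],s["eef_pos"][2]-z,-(yaw-np.degrees(y0))],1))
E
python3 - <<'E'
from h import *
p,c,a,s=report(); u=np.array([np.cos(np.radians(a)),np.sin(np.radians(a))])
delta(s,c-130*u,30,a); delta(s,c-118*u+60*u,30,a)
E
```

```text
cass world [493.4  58.3] ang 103.4 size [ 33. 217.] dock [-180.4   21.4] theta 8.3
tcp [526.1 -84.7 164.6] yaw 102.7 F [-0.1 -0.6 -0.8] t 2.525 gap 5.0
dx,dy,dz,turn [ 16.7   1.1 134.6  -0.7]
dx,dy,dz,turn [ 88.7   0.2 134.6  -0.7]
```

arm_command(steps=[[0.05,0,0,30,0],[0.05,0,0,60,0],[0.05,0,0,90,0],[0.05,0,0,115,0],[0.05,0,0,134,0],[0.05,8,0,134,0],[0.05,16,0,134,0],[0.05,22,0,134,0],[0.05,28,0,134,0],[0.05,34,0,134,0],[0.05,40,0,134,0],[0.05,46,0,134,0],[0.05,52,0,134,0],[0.05,58,0,134,0],[0.05,58,0,134,0]])

```text
clock: 4.45
eef_pos: [513.2, -26.4, 30.1]
eef_rot: [-3.141, -0.001, 1.794]
wrist_force: [0.1, -0.1, -0.6]
finger_gap: 4.5
finger_force: 0.0
```

```bash
python3 - <<'E'
from h import *
p,c,a,s=report(); u=np.array([np.cos(np.radians(a)),np.sin(np.radians(a))])
delta(s,c-118*u,30,a)
E
```

```text
cass world [479.6 123.3] ang 102.8 size [ 34. 150.] dock [-188.4   87.4] theta 7.7
net (0.56, array([480.3, 123.1]), array([ 36.5, 149.4]), np.float32(102.5), np.float64(115.0)) [-187.7   87.1]
tcp [513.2 -26.6  30. ] yaw 102.8 F [-0.3  0.4 -0.5] t 4.5 gap 4.6
dx,dy,dz,turn [35.6  0.4  0.   0. ]
```

arm_command(steps=[[0.05,6,0,0,0],[0.05,12,0,0,0],[0.05,18,0,0,0],[0.05,24,0,0,0],[0.05,30,0,0,0],[0.05,30,0,0,0],[0.05,10,0,0,0],[0.05,0,0,0,0],[0.05,0,0,-40,0],[0.05,-10,0,-80,0],[0.05,-40,0,-80,0],[0.05,-80,0,-80,0],[0.05,-80,0,-80,0],[0.05,-80,0,-80,0]])

```text
clock: 6.3
eef_pos: [531.1, -105.3, 110.2]
eef_rot: [-3.141, -0.0, 1.793]
wrist_force: [-0.1, -0.6, 0.3]
finger_gap: 4.7
finger_force: 0.0
```

```bash
python3 - <<'E'
from h import *
p,c,a,s=report(); r=np.radians(a); u=np.array([np.cos(r),np.sin(r)]); n=np.array([u[1],-u[0]])
print("above-behind"); delta(s,c-50*n-5*u,110,a-90); delta(s,c-50*n-5*u,30,a-90)
E
```

```text
cass world [480.8 120. ] ang 102.8 size [ 34. 216.] dock [-187.5   84. ] theta 7.7
net (0.78, array([481.5, 120.8]), array([ 37.8, 214.6]), np.float32(102.4), np.float64(115.0)) [-186.7   84.7]
tcp [ 531.1 -104.8  110.3] yaw 102.8 F [ 0.3  0.5 -0.6] t 6.35 gap 4.7
above-behind
dx,dy,dz,turn [225.3 -49.4   0.3  89.9]
dx,dy,dz,turn [225.3 -49.4  80.3  89.9]
```

arm_command(steps=[[0.5,23,-5,0,9],[1,46,-10,0,18],[1,69,-15,0,27],[1,92,-20,0,36],[1,115,-25,0,45],[1,138,-30,0,54],[1,161,-35,0,63],[1,184,-40,0,72],[1,207,-45,0,81],[1,225,-49,0,90],[1,225,-49,0,90],[1,225,-49,25,90],[1,225,-49,50,90],[1,225,-49,70,90],[1,225,-49,80,90],[1,225,-49,80,90]])

```text
clock: 8.4
eef_pos: [433.8, 103.2, 30.3]
eef_rot: [-3.142, 0.001, 0.224]
wrist_force: [0.7, -0.1, 0.1]
finger_gap: 93.9
finger_force: 0.0
```

```bash
python3 - <<'E'
from h import *
p,c,a,s=report()
# current rigid attach once contact: tcp = c -26 n -5u (pushing along n)
c=np.array([481.,120.4]); 
tc=s["eef_pos"][:2]
def pose(cd,th):
    r=np.radians(th+95.1); u=np.array([np.cos(r),np.sin(r)]); n=np.array([u[1],-u[0]]); return d2w(cd)-26*n-5*u, th+5.1
for k in np.linspace(0,1,6):
    xy,y=pose(np.array([-187,84])*(1-k)+np.array([-143,80])*k,7.6+22.4*k); delta(s,xy,30,y)
E
```

```text
cass world [481.4 119.9] ang 102.4 size [ 33. 216.] dock [-186.9   83.9] theta 7.3
net (0.89, array([490.3, 121.7]), array([ 39.2, 220. ]), np.float32(98.2), np.float64(112.0)) [-177.9   84.8]
tcp [434.1 103.3  30.8] yaw 12.8 F [ 1.2 -0.5  0.5] t 8.45 gap 93.9
dx,dy,dz,turn [23.7 -0.9  0.8  0.1]
dx,dy,dz,turn [32.7  3.1  0.8 -4.3]
dx,dy,dz,turn [42.   7.   0.8 -8.8]
dx,dy,dz,turn [ 51.4  10.9   0.8 -13.3]
dx,dy,dz,turn [ 60.9  14.8   0.8 -17.8]
dx,dy,dz,turn [ 70.6  18.5   0.8 -22.3]
```

arm_command(steps=[[1,8,0,1,0],[1,16,0,1,0],[1,22,0,1,0],[1,26,1,1,-1],[1,31,2,1,-4],[1,36,5,1,-6],[1,42,7,1,-9],[1,47,9,1,-11],[1,52,11,1,-13],[1,56,13,1,-16],[1,61,15,1,-18],[1,66,17,1,-20],[1,71,18,1,-22],[1,71,18,1,-22],[1,60,14,1,-22],[1,45,8,1,-22],[1,45,8,-30,-22],[1,45,8,-80,-22],[1,45,8,-80,-22]])

```text
clock: 10.88
eef_pos: [480.5, 106.0, 113.6]
eef_rot: [3.139, -0.006, 0.607]
wrist_force: [0.3, -0.2, -1.5]
finger_gap: 94.0
finger_force: 0.0
```

```bash
python3 - <<'E'
from h import *
p,c,a,s=report(); save('t2.png',cv2.resize(p["img"][100:280,200:440],None,fx=3,fy=3))
r=np.radians(a); u=np.array([np.cos(r),np.sin(r)])
delta(s,c+145*u,110,a-180); delta(s,c+145*u,30,a-180);delta(s,c+145*u,30,a)
E
```

```text
cass world [581.6  44.7] ang 35.2 size [36. 29.] dock [-93.7  -0. ] theta -59.9
tcp [479.5 105.8 111.5] yaw 34.8 F [ 0.3  1.1 -0.9] t 10.925 gap 93.7
dx,dy,dz,turn [194.1 107.3   1.5 179.5]
dx,dy,dz,turn [194.1 107.3  81.5 179.5]
dx,dy,dz,turn [194.1 107.3  81.5  -0.5]
```

View pics/t2.png

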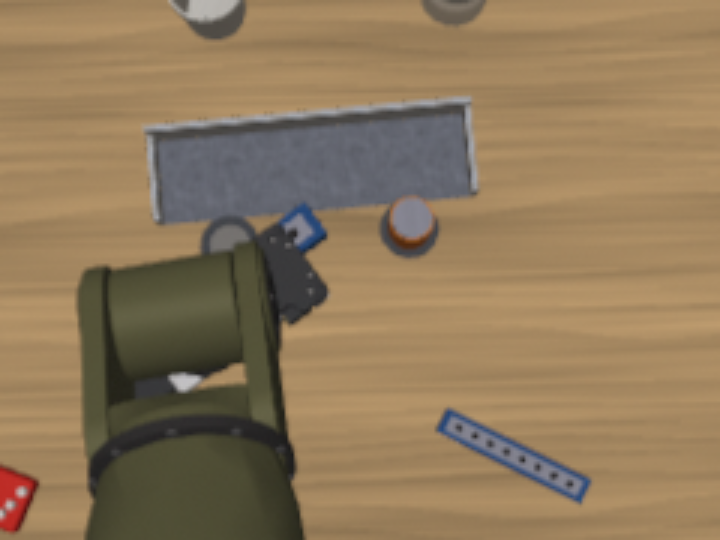

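The arm hides most of the cassette. Its visible right end is near (304,174), as planned. I go over to the far side of the left end, turn across it and look.

arm_command(steps=[[0.05,4,-13,0,-9],[0.05,9,-26,0,-18],[0.05,13,-39,0,-27],[0.05,18,-52,0,-36],[0.05,22,-65,0,-45],[0.05,27,-78,0,-54],[0.05,31,-91,0,-63],[0.05,36,-104,0,-72],[0.05,40,-117,0,-81],[0.05,45,-131,0,-90],[0.05,45,-131,0,-90],[0.05,45,-131,0,-90]])

```text
clock: 12.48
eef_pos: [441.5, 238.4, 109.7]
eef_rot: [-3.14, -0.0, 2.174]
wrist_force: [0.1, 0.3, 0.2]
finger_gap: 4.8
finger_force: 0.0
```

```bash
python3 - <<'E'
from h import *
p,c,a,s=report(); save('t3.png',cv2.resize(p["img"][100:280,200:440],None,fx=3,fy=3))
r=np.radians(a); u=np.array([np.cos(r),np.sin(r)])
delta(s,c+145*u,30,a);delta(s,c+118*u,30,a)
E
```

```text
cass world [528.  122.3] ang 124.9 size [ 37. 217.] dock [-140.2   82.1] theta 29.8
net (0.62, array([527.6, 121.6]), array([ 42.8, 218.7]), np.float32(124.9), np.float64(113.0)) [-140.7   81.4]
tcp [441.6 238.3 109.9] yaw 124.6 F [0.3 0.6 0.3] t 12.525 gap 4.9
dx,dy,dz,turn [ 0.5  4.6 79.9 -0.3]
dx,dy,dz,turn [-26.5   4.7  79.9  -0.3]
```

View pics/t3.png

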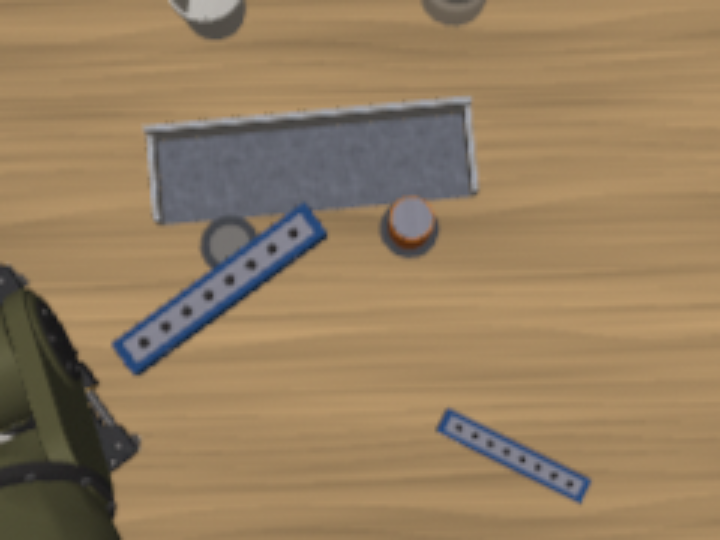

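The picture shows the cassette free at about 30°, its right end between the cap and the post in line with the gap, and the gripper off its left end. I push along its axis in two halves.

arm_command(steps=[[0.05,0,5,30,0],[0.05,0,5,60,0],[0.05,0,5,80,0],[0.05,0,5,80,0],[0.05,-8,5,80,0],[0.05,-16,5,80,0],[0.05,-23,5,80,0],[0.05,-29,5,80,0],[0.05,-35,5,80,0],[0.05,-41,5,80,0],[0.05,-47,5,80,0],[0.05,-53,5,80,0],[0.05,-59,5,80,0],[0.05,-65,5,80,0],[0.05,-71,5,80,0],[0.05,-77,5,80,0],[0.05,-77,5,80,0]])

```text
clock: 14.7
eef_pos: [490.1, 177.8, 30.3]
eef_rot: [-3.141, 0.0, 2.177]
wrist_force: [-0.7, 0.2, -0.8]
finger_gap: 5.0
finger_force: 0.0
```

```bash
python3 - <<'E'
from h import *
p,c,a,s=report(); save('t4.png',cv2.resize(p["img"][100:280,200:440],None,fx=3,fy=3))
E
```

```text
cass world [560.5  73.6] ang 124.5 size [ 37. 207.] dock [-112.2   30.7] theta 29.4
net (0.89, array([562. ,  71.8]), array([ 39.5, 200.1]), np.float32(124.7), np.float64(114.0)) [-110.9   28.8]
tcp [489.9 177.9  30.2] yaw 124.7 F [ 0.2 -0.2 -0.3] t 14.75 gap 4.6
```

View pics/t4.png

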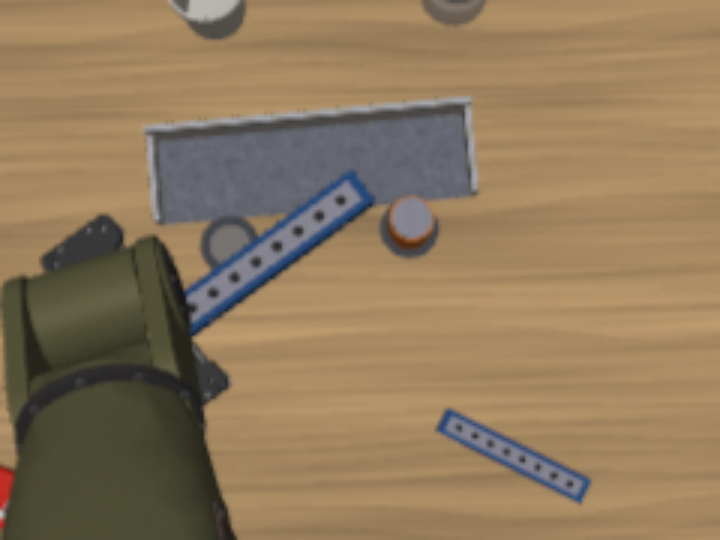

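The right end (picture 350,190) is passing the post with clearance and the tilt holds at 29.5°. I continue 46 mm.

arm_command(steps=[[0.05,-6,0,0,0],[0.05,-12,0,0,0],[0.05,-18,0,0,0],[0.05,-24,0,0,0],[0.05,-30,0,0,0],[0.05,-36,0,0,0],[0.05,-41,0,0,0],[0.05,-46,0,0,0],[0.05,-46,0,0,0],[0.05,-36,0,0,0],[0.05,-20,0,0,0],[0.05,-20,0,-40,0],[0.05,-10,0,-80,0],[0.05,20,0,-80,0],[0.05,60,0,-80,0],[0.05,60,0,-80,0],[0.05,60,0,-80,0]])

```text
clock: 16.92
eef_pos: [455.4, 228.0, 110.5]
eef_rot: [3.141, 0.0, 2.179]
wrist_force: [-0.2, -0.4, -0.2]
finger_gap: 4.4
finger_force: 0.0
```

```bash
python3 - <<'E'
from h import *
p,c,a,s=report(); save('t5.png',cv2.resize(p["img"][100:280,200:440],None,fx=3,fy=3))
r=np.radians(a); u=np.array([np.cos(r),np.sin(r)]); n=np.array([u[1],-u[0]])
delta(s,c+75*u-50*n,30,a-90)
E
```

```text
cass world [583.8  40.3] ang 124.5 size [ 36. 218.] dock [-91.9  -4.5] theta 29.4
net (0.59, array([583.8,  39.4]), array([ 42.6, 219.6]), np.float32(125.1), np.float64(113.0)) [-92.   -5.4]
tcp [455.7 227.6 110.5] yaw 124.8 F [ 0.5 -0.7  0.3] t 16.975 gap 4.4
dx,dy,dz,turn [-151.7  -51.2   80.5   90.3]
```

View pics/t5.png

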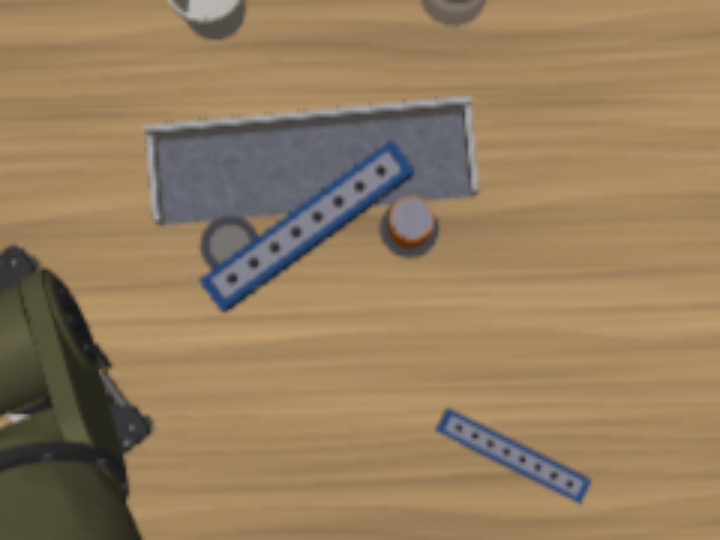

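The right end is behind the post with clearance on both sides: end near picture (400,165), back wall near 110, post near (410,220). Next I sweep the left end in, using both open fingertips on the long face.

```bash
python3 - <<'E'
from h import *
s=monitor.read_state()
def pose(cd,th,b=26,l=45):
    r=np.radians(th+95.1); u=np.array([np.cos(r),np.sin(r)]); n=np.array([u[1],-u[0]]); return d2w(cd)-b*n+l*u, th+5.1
xy,y=pose([-92,-5],29.6,55); print(xy,y); delta(s,xy,30,y)
s=dict(eef_pos=np.r_[xy,30],eef_rot=np.array([0,0,np.radians(y)]))
for k in np.linspace(0,1,8):
    xy,y=pose(np.array([-92,-5])*(1-k)+np.array([-21,-5])*k,29.6*(1-k)); delta(s,xy,30,y)
E
```

```text
[512.97319266  45.52762742] 34.7
dx,dy,dz,turn [-182.1  -56.7   80.4   90. ]
dx,dy,dz,turn [29.  0.  0. -0.]
dx,dy,dz,turn [41.2  3.2  0.   4.2]
dx,dy,dz,turn [53.5  6.7  0.   8.5]
dx,dy,dz,turn [66.  10.4  0.  12.7]
dx,dy,dz,turn [78.5 14.4  0.  16.9]
dx,dy,dz,turn [91.1 18.7  0.  21.1]
dx,dy,dz,turn [103.7  23.3   0.   25.4]
dx,dy,dz,turn [116.4  28.1   0.   29.6]
```

arm_command(steps=[[0.5,-18,-6,0,9],[1,-36,-11,0,18],[1,-54,-17,0,27],[1,-72,-23,0,36],[1,-90,-28,0,45],[1,-108,-34,0,54],[1,-126,-40,0,63],[1,-145,-45,0,72],[1,-164,-51,0,81],[1,-182,-57,0,90],[1,-182,-57,0,90],[1,-182,-57,25,90],[1,-182,-57,50,90],[1,-182,-57,70,90],[1,-182,-57,80,90],[1,-182,-57,80,90]])

```text
clock: 19.02
eef_pos: [512.3, 45.9, 30.2]
eef_rot: [-3.141, 0.001, 0.608]
wrist_force: [-0.7, -1.1, 0.7]
finger_gap: 93.9
finger_force: 0.0
```

arm_command(steps=[[1,8,0,0,0],[1,16,0,0,0],[1,23,0,0,0],[1,29,0,0,0],[1,35,2,0,2],[1,41,3,0,4],[1,47,5,0,6],[1,53,7,0,8],[1,59,8,0,11],[1,66,10,0,13],[1,72,12,0,15],[1,78,14,0,17],[1,84,16,0,19],[1,90,19,0,21],[1,96,21,0,23],[1,102,23,0,25],[1,107,24,0,26],[1,111,26,0,28],[1,111,26,0,28]])

```text
clock: 21.4
eef_pos: [619.0, 87.7, 30.6]
eef_rot: [3.142, -0.001, 0.117]
wrist_force: [0.3, -0.0, -0.8]
finger_gap: 94.0
finger_force: 0.0
```

```bash
python3 - <<'E'
from h import *
p,c,a,s=report(); print(w2d(s["eef_pos"][:2])); q=imaging.camera("side")
i=np.vstack([cv2.resize(p["img"][100:200,240:380],None,fx=4,fy=3),cv2.resize(q["img"][160:260,220:360],None,fx=4,fy=3)]);save('t6.png',i)
E
```

```text
cass world [661.1 -29.6] ang 96.6 size [37. 61.] dock [-21.2 -81.1] theta 1.5
tcp [618.8  87.6  30.6] yaw 6.8 F [-0.1  0.4  0.2] t 21.45 gap 93.6
[-52.8763677   39.49048841]
```

View pics/t6.png

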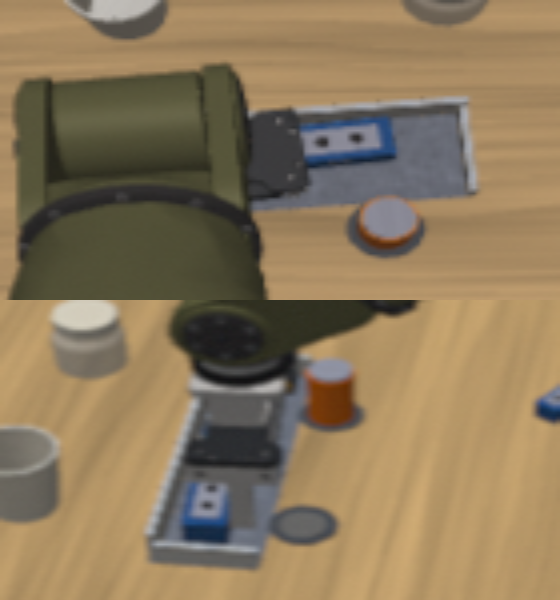

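Both views show the cassette inside the dock, nearly parallel, about 8 mm short of the wall. I close the gap in small steps and watch the force.

arm_command(steps=[[1,2,0,0,0.5],[1,4,0,0,1],[1,6,0,0,1.5],[1,7,0,0,1.7],[1,8,0,0,1.7],[1,8,0,0,1.7]])

```text
clock: 22.3
eef_pos: [626.6, 88.6, 30.4]
eef_rot: [3.142, -0.0, 0.088]
wrist_force: [-3.6, -0.3, 2.5]
finger_gap: 94.3
finger_force: 1.6
```

arm_command(steps=[[1,0.5,0,0,0],[1,1,0,0,0],[1,1,0,0,0]])

```text
clock: 22.68
eef_pos: [627.5, 88.7, 30.4]
eef_rot: [3.142, -0.0, 0.088]
wrist_force: [-3.7, -0.2, 2.6]
finger_gap: 93.8
finger_force: 1.9
```

arm_command(steps=[[1,0.5,0,0,0],[1,1,0,0,0],[1,1,0,0,0]])

```text
clock: 23.05
eef_pos: [628.4, 88.8, 30.5]
eef_rot: [-3.142, 0.0, 0.088]
wrist_force: [-4.6, 0.3, 3.7]
finger_gap: 93.9
finger_force: 2.7
```

arm_command(steps=[[1,0.5,0,0,0],[1,1,0,0,0],[1,1,0,0,0]])

```text
clock: 23.42
eef_pos: [629.3, 89.1, 30.4]
eef_rot: [-3.141, 0.001, 0.088]
wrist_force: [-7.0, 0.6, 4.8]
finger_gap: 94.2
finger_force: 3.2
```

arm_command(steps=[[1,0.5,0,0,0],[1,1,0,0,0],[1,1,0,0,0]])

```text
clock: 23.8
eef_pos: [630.2, 89.3, 30.4]
eef_rot: [-3.141, 0.001, 0.088]
wrist_force: [-7.7, 1.4, 4.6]
finger_gap: 93.7
finger_force: 3.3
```

Force builds gently. I retreat and check.

arm_command(steps=[[1,-8,0,0,0],[1,-18,0,0,0],[1,-18,0,-40,0],[1,-18,0,-80,0],[1,-70,0,-110,0],[1,-130,0,-130,0],[1,-190,0,-130,0],[1,-230,0,-130,0],[1,-230,0,-130,0],[1,-230,0,-130,0],[1,-230,0,-130,0]])

```text
clock: 25.18
eef_pos: [402.0, 68.6, 160.3]
eef_rot: [3.142, -0.0, 0.088]
wrist_force: [-0.9, -0.3, 0.4]
finger_gap: 94.0
finger_force: 0.0
```

```bash
python3 - <<'E'
from h import *
p,c,a,s=report(); q=imaging.camera("side")
i=np.vstack([cv2.resize(p["img"][120:190,240:370],None,fx=6,fy=4),cv2.resize(q["img"][160:260,220:350],None,fx=6,fy=3)]);save('t7.png',i)
E
```

```text
cass world [662.4  49.3] ang 93.7 size [ 37. 219.] dock [-12.8  -2.6] theta -1.4
net (0.91, array([660.2,  49.2]), array([ 41.8, 218.8]), np.float32(93.6), np.float64(111.5)) [-15.1  -2.5]
tcp [401.9  68.7 160.2] yaw 5.1 F [ 0.9  0.1 -0.9] t 25.225 gap 93.8
```

View pics/t7.png

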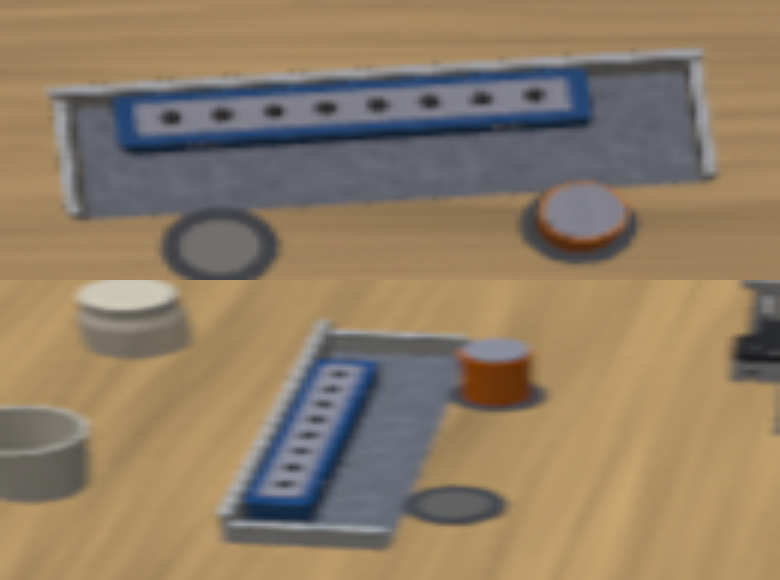

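The left end touches the wall. The right end still stands about 4–5 mm off: the dark gap near picture (585,70), tilt −1.4°. I push it in with the closed fingertips right of centre, descending between the post and the cassette.

arm_command(steps=[[0.05,40,20,0,0],[0.05,80,40,0,0],[0.05,120,60,0,0],[0.05,160,80,0,0],[0.05,210,100,0,0],[0.05,210,100,0,0],[0.05,210,100,0,0],[0.05,210,100,30,0],[0.05,210,100,60,0],[0.05,210,100,90,0],[0.05,210,100,115,0],[0.05,210,100,130,0],[0.05,210,100,130,0],[0.05,214,100,130,0],[0.05,218,100,130,0],[0.05,220,100,130,0],[0.05,222,100,130,0],[0.05,224,100,130,0],[0.05,224,100,130,0]])

```text
clock: 27.7
eef_pos: [633.4, -11.2, 30.4]
eef_rot: [-3.142, 0.0, 0.088]
wrist_force: [0.0, 0.4, 0.2]
finger_gap: 4.9
finger_force: 0.0
```

arm_command(steps=[[0.05,1,0,0,0],[0.05,2,0,0,0],[0.05,2,0,0,0]])

```text
clock: 28.08
eef_pos: [635.4, -11.0, 30.4]
eef_rot: [3.142, -0.0, 0.088]
wrist_force: [-0.1, 0.6, 0.4]
finger_gap: 4.6
finger_force: 0.0
```

arm_command(steps=[[0.05,1,0,0,0],[0.05,1,0,0,0]])

```text
clock: 28.32
eef_pos: [636.4, -10.9, 30.4]
eef_rot: [-3.142, -0.0, 0.088]
wrist_force: [-0.8, 0.4, -1.1]
finger_gap: 4.4
finger_force: 0.0
```

arm_command(steps=[[0.05,1,0,0,0],[0.05,2,0,0,0],[0.05,2,0,0,0]])

```text
clock: 28.7
eef_pos: [637.9, -10.8, 30.4]
eef_rot: [-3.141, 0.002, 0.088]
wrist_force: [-5.6, -0.8, 3.8]
finger_gap: 4.5
finger_force: 2.7
```

arm_command(steps=[[0.05,1,0,0,0],[0.05,1,0,0,0]])

```text
clock: 28.95
eef_pos: [638.0, -10.8, 30.4]
eef_rot: [-3.141, 0.004, 0.088]
wrist_force: [-13.0, 0.5, 8.9]
finger_gap: 4.6
finger_force: 6.6
```

arm_command(steps=[[0.05,1,0,0,0],[0.05,1,0,0,0]])

```text
clock: 29.2
eef_pos: [638.2, -10.7, 30.5]
eef_rot: [-3.141, 0.006, 0.088]
wrist_force: [-21.6, -1.9, 13.8]
finger_gap: 4.9
finger_force: 10.5
```

```bash
python3 - <<'E'
from h import *
p,c,a,s=report(); print(w2d(s["eef_pos"][:2]))
E
```

```text
cass world [657.8 124.1] ang 93.6 size [37. 69.] dock [-10.9  72.4] theta -1.5
net (0.83, array([654.3, 124.5]), array([66.5, 39.1]), np.float32(88.4), np.float64(111.0)) [-14.3  73.1]
tcp [638.1 -10.8  30.4] yaw 5.0 F [-21.6  -1.4  13.6] t 29.25 gap 4.6
[-42.3887729 -60.2311347]
```

It stops solidly at about 20 N. I retreat and compare the cassette's edge with the back wall line in the image.

arm_command(steps=[[0.05,-4,0,0,0],[0.05,-12,0,0,0],[0.05,-14,0,-30,0],[0.05,-14,0,-80,0],[0.05,-14,0,-110,0],[0.05,-60,0,-130,0],[0.05,-120,0,-130,0],[0.05,-180,0,-130,0],[0.05,-230,0,-130,0],[0.05,-230,0,-130,0],[0.05,-230,0,-130,0]])

```text
clock: 30.68
eef_pos: [411.9, -31.0, 160.9]
eef_rot: [3.141, -0.002, 0.088]
wrist_force: [0.3, -0.7, -0.0]
finger_gap: 4.5
finger_force: 0.0
```

```bash
python3 - <<'E'
from h import *
p,c,a,s=report(); g=cv2.cvtColor(p["img"],cv2.COLOR_RGB2GRAY).astype(float); h=cv2.cvtColor(p["img"],cv2.COLOR_RGB2HSV)
# wall top (bright band) centre row per column, and blue near/far edge rows per column
W=[];F=[];N=[]
for u in range(262,345):
    col=g[125:160,u]; v0=125+int(np.argmax(col[:25]*(h[125:150,u,1]<60))); k=np.arange(v0-2,v0+3); w=np.clip(g[k,u]-110,0,None); W.append((u,(k*w).sum()/max(w.sum(),1e-6)))
    b=np.nonzero((abs(h[125:185,u,0].astype(int)-110)<12)&(h[125:185,u,1]>110))[0]
    if len(b): F.append((u,125+b[0]));N.append((u,125+b[-1]))
for nme,L,z in(("wall",W,45),("far",F,34),("near",N,34)):
    w=unproj(p,np.array(L),z)[:,:2]; l=cv2.fitLine(w.astype(np.float32),cv2.DIST_HUBER,0,.01,.01).ravel()
    print(nme,"angle",np.degrees(np.arctan2(l[1],l[0]))%180,"x at y=-40,50,140",[round(float(l[2]+(y-l[3])*l[0]/l[1]),1) for y in(-40,50,140)])
save('t8.png',cv2.resize(p["img"][125:180,245:365],None,fx=6.6,fy=6.6,interpolation=cv2.INTER_CUBIC))
E
```

```text
cass world [662.5  49.3] ang 93.6 size [ 37. 219.] dock [-12.8  -2.6] theta -1.5
net (0.9, array([661.5,  50.4]), array([ 43.8, 216.1]), np.float32(93.6), np.float64(112.0)) [-13.7  -1.4]
tcp [412.1 -30.9 160.7] yaw 5.1 F [-0.8 -0.6 -0.3] t 30.725 gap 4.6
wall angle 93.54557 x at y=-40,50,140 [691.3, 685.7, 680.1]
far angle 93.701675 x at y=-40,50,140 [684.8, 679.0, 673.2]
near angle 93.657394 x at y=-40,50,140 [647.4, 641.6, 635.8]
```

View pics/t8.png

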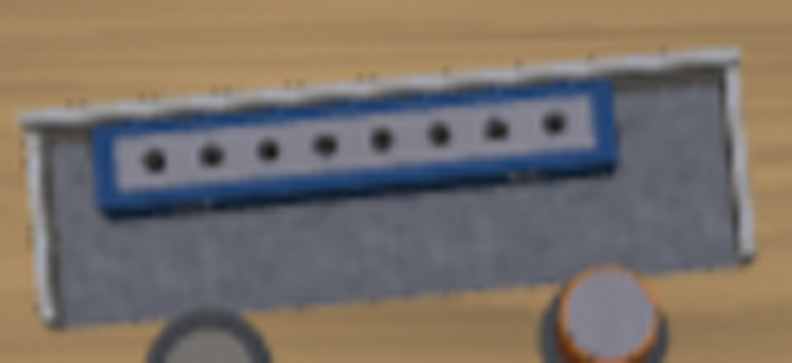

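The wall line is at 93.5° and the cassette at 93.7°, so they are parallel, and my earlier dock yaw was about 1.5° too large. The cassette resisted a push near its middle solidly, so it lies flush. It is fully inside and the robot is clear.

```bash
python3 -c "
from cell import job; print(job.sign_off())"
```

```text
the job is handed in; nothing more can be done
None
```

The blue cassette is fully inside the dock, flush along the back wall to within what the camera can measure. It was moved only by fingertip pushes, right end in behind the post first, and the job was handed in at about 31 s with the robot clear.

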